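# Reverse the ratchet and clamp down the lid of the wine keg

### The job

The lid of the steel wine keg lies loose under its crossbar, and the ratchet handle on the clamping screw is still set for undoing. Flip the red pawl tab over to the tightening side, then work the handle so that the screw runs down clockwise (seen from above) until its foot presses the lid firmly on the seal: feel for the resistance rising well above free running, and stop there, for overtightening crushes the seal. Then let go and leave the glasses, bottles and candle as they stand.

Things in the scene. Friction and masses are not known exactly. Their poses are not given: they have to be found in the camera images.
- keg: Fixed steel wine keg, 173 mm across; origin under its centre, its front (-x) to the robot. Tap in front, 130 mm out, up to 73 mm high; gauge behind, 106 mm out, 239 mm high, so the handle cannot go full circle. A dark crossbar spans the lid along the keg's y axis, 172 to 184 mm high, on uprights at 95 mm; the upright clamping screw with its ratchet handle stands in its middle.
- lid: Loose round metal lid, 167 mm across, on the keg's rubber seal under the crossbar; origin at the centre of its underside, 130 mm above the worktop. The top of its thrust boss, where the foot presses, is 16 mm above its origin.
- foot: Steel foot of the clamping screw, 33 mm across; origin at the centre of its underside, on the screw axis. It starts 2 to 6 mm above the lid's boss and moves 4 mm per radian of screw turn (clockwise = down). It sits on a stiff rubber buffer: once on the lid the pressing force grows by about 250 N per radian of screw turn. The screw holds by its own friction when let go.
- crank (a joint): Handle angle about the screw axis, rad: 0 = pointing to the keg's front, growing counter-clockwise seen from above; starts between 0.3 and 1.0 (to the robot's right); stops at -2.3 and +2.3. The ratchet has 14 teeth: up to 0.45 rad of swing are idle before the pawl bites. The handle stays where it is left.
- pawl (a joint): Pawl tab angle about its pivot on the handle, rad. +0.27 to +0.42 (as found) = tab leaning to the handle's counter-clockwise side: the handle drives the screw counter-clockwise (undoing) and clicks freely clockwise. -0.27 to -0.42 = tab leaning to the clockwise side: drives clockwise (tightening), clicks freely back. A toggle spring snaps it to a side; it nods 0.15 rad at each click.
- tab (a point): Middle of the red upright thumb fin of the pawl: 8 mm thick, 13 mm long, 218 to 244 mm above the worktop (this point 234 mm). It stands on top of the handle, 26 mm outward of the pawl's pivot, which lies on the handle's centre line 50 mm from the screw axis. Flipping moves it some 21 mm across the handle and takes about 2 N, less than would swing the handle.
- crank_grip (a point): Middle of the handle's level black round grip, 22 mm thick, 70 mm long; this point is 130 mm from the screw axis, 213 mm above the worktop, clear below. Force needed here, square to the handle: 2 N clicking back, 7.8 N driving the screw freely, 10.3 N when the foot presses with 80 N, 12.2 N at 140 N (lid well sealed), 14 N at 200 N, 15.5 N at 250 N (seal crushed).
- crank_axis (a point): Point on the upright screw axis at the height of the handle's centre line, 213 mm above the worktop; the line from here to the grip point is the handle's direction. The hub here is 69 mm across; the threaded rod stands up to 250 mm above the worktop.
- glass_a: The nearer of two wine glasses standing upside down left of the keg, 81 mm across, 202 mm high; origin at the centre of its underside; it must not be struck
- bottle_a: Half-bottle of red wine right of the keg, 58 mm across, 235 mm high; origin at the centre of its underside; it stays where it stands
- bottle_b: A second half-bottle of red wine behind the first, 58 mm across, 235 mm high; origin at the centre of its underside; it stays where it stands
- votive: Round pink votive glass with a tealight in it, 74 mm across, 43 mm high; origin at the centre of its underside; it stays where it stands
Things that resemble listed ones, but are neither listed nor needed, are in the scene too. Of the things like the lid, leave any that is orange; of the rest the smaller one is meant.

How it is judged (in metres and radians):
On the way, in this order (a step that is already met when the one before it is completed fails the run):
1. the pawl tab has snapped over to the tightening side, with the foot still clear of the lid (value of joint pawl below -0.15 rad and contact force between foot and lid below 2 N), for 0.2 s.
2. the foot presses the lid with at least 80 N (contact force between foot and lid above 80 N), for 0.2 s.
At the end, for the whole second after the job is handed in: The foot presses the lid on its seal with 80 to 200 N, the lid level (0.03 rad) and centred within 6 mm on the keg, the pawl tab on the tightening side (below -0.15 rad), crank and lid at rest (contact force between foot and lid between 80 and 200 N and value of joint pawl below -0.15 rad and angle between lid's own z axis and vertical below 0.03 rad and horizontal distance between lid and keg below 0.006 m and linear speed of lid below 0.01 m/s and velocity of joint crank between -0.05 and 0.05 rad/s); the robot touches nothing.
It fails at once if the robot strikes the wine glass (over 5 N) (contact force between any of the fingers, the arm and glass_a above 5 N).
It fails at once if the seal is crushed: the foot presses the lid with more than 250 N (contact force between foot and lid above 250 N).
It fails at once if a bystander (bottle or candle glass) is shifted by more than 25 mm or tipped by more than 0.3 rad (distance of any of bottle_a, bottle_b, votive from where it was at the start of the episode above 0.025 m or angle between any of bottle_a, bottle_b, votive's own z axis and vertical above 0.3 rad).
It also fails if it takes over 72 s, if anything falls off the work surface, if the arm or the gripper's body presses on something with over 40 N, if the wrist force passes 120 N, or if a joint passes its speed limit or range.

### The arm

A 6-joint arm with a two-finger parallel gripper is mounted at the origin on a cart in front of the work surface, level with it; the furniture and walls round the work are solid. World frame = base frame: x ahead of the robot, y to its left, z up, the work surface at z = 0. Lengths are in m, angles in degrees, forces in N, time in s.
With the tool pointing down it reaches from about 0.3 to 0.75 m from the base axis. Payload 8.5 kg.
Tool frame: the origin (TCP) lies at the very end of the fingers, on their centre line; the grasp point (between the pads) lies 19 mm behind it; z points along the fingers, y is the line along which they close (so a half turn about z gives the same grasp; the last joint's range is limited). The gripper opens to 85 mm and grips with 20 to 120 N. Pads are 22 mm wide; open, the fingers measure 114 mm over their backs; the gripper's body (76 mm by 85 mm) begins 54 mm behind the grasp point. The pads swing forward as they close: fully open they stand 13 mm farther back than shut.
Start: joints at [59.055, 21.807, 74.336, -0, 83.858, -12.336], TCP at [0.176, 0.521, 0.231] pointing down, gripper open.
Joint ranges: [-178.18, 178.18], [-50.72, 133.34], [12.68, 142.11], [-81.47, 261.47], [9.98, 163.14], [-165.26, 165.26]. Speed limits (degrees/s): [136.94, 136.94, 180, 180, 180, 180].

### API

Orientations are given as a 3x3 rotation matrix whose columns are the frame's x, y, z axes.
In Python, from rig import * gives the robot as it stands. The module is installed in compiled form; this text tells all that it offers.
- The arm moves only by the shell command python3 -m pendant 'ROWS' [OPENING] [FORCE]. ROWS is JSON, a list of rows, each a list of 2 entries, a list of its own where there are three numbers: the shift along the tool's x, y, z as a fraction of full scale, then the turn, a rotation vector about the tool's x, y, z as a fraction of full scale. A call has 1 to 8 rows; each row shifts and turns the commanded pose from where the row before left it, along the tool's axes as they then stand; what a row does not reach is not made up. Full scale, the value 1, is 40 mm for a shift and 5 degrees for a turn. A row lasts 1/8 s, in which the tool goes at most 62.5 mm and 10.7 degrees, less where a joint would pass 70% of its speed; a pose out of reach is approached as far as the arm can. A call with a number of a shift or a turn outside -1 to 1 is refused whole. A call with a gripper value outside its range is refused whole. OPENING is the opening, from 0 (shut) to 1 (fully open), set as the call begins (- or left out, the last holds). The fingers move at their own pace and stop on an object; FORCE is the grip in N (left out, the last holds). Time passes only in rows, so rows that do not move let the fingers close. It gives the time, the measured TCP pose, the force, the opening and the grip force at its end, in the units of the state.
- observe(): the state, without advancing time (a new reading comes with each control period).
- get_image(name): name is "scene" or "top"; returns a dict with "img" (480x640x3 uint8, blue, green, red), "range_z" (480x640 float32, m along the optical axis (not along the pixel's ray), 0 where there is no reading), "camera_matrix" (3x3 intrinsics, pixels), "eye" and "rotation" of the camera in the world. Camera axes: x right, y down, z forward; pixel columns grow to the right and rows downward; lengths in m; the calibration is good to about 2 mm. A picture is of the moment at which its call begins.
- close_job(): hands the job in; it is judged then, once.
Trained networks look in the newest picture that a camera, given by its name, has taken for a name from the list of things; names that differ only in an ending like _2 or _b are one class to them, and where a whole thing is asked for, a point or a joint stands for the part that bears it (a point fixed in the world has none). Each returns a list of dicts, best first, with "conf" (0 to 1); they miss things now and then, are a little off and sometimes report something else, mostly with a low value. They report only what shows in the picture. A call takes as long as a camera call. They do not tell look-alikes from the thing itself.
- regions_of(camera, query): "mask" (480x640 bool, what is visible of it).
- landmark_of(camera, query): "point" ([x, y, z] in m, in world coordinates, good to about 4 mm: a listed point, or the origin of a listed thing).
The state is a dict: "time_s": time; "q": joint angles; "qvel": joint speeds; "joint_efforts": joint torques, N m; "position": TCP position; "tool_rot": TCP orientation; "ft_force": force on the tool from outside, world axes, zero at the start; "wrist_torque": the same for the moment, N m; "grip_width": finger opening in m; "gripper_force": force on a finger pad.
Only numpy, scipy, OpenCV 4.12 (cv2) and the standard library are available. Lean on these libraries where they do the work, as an engineer would, in place of code of your own. Each camera call takes 0.05 s, during which the arm holds its last target. There are 200 camera calls.

## Working session

There is one attempt and no reset: what is moved stays moved. The work goes in short steps, Python scripts to look and compute and a shell command to move; the robot and the scene stay as the last step left them, time stands still between calls to the robot, and variables do not carry over. Pictures are saved under pics/ and viewed, at most 10 in all, crops included, and the job is handed in when it is done.

```bash
mkdir -p pics; cat > h.py <<'E'
from rig import *
import numpy as np, cv2
def lm(c,q,n=3):
    for d in landmark_of(c,q)[:n]: print(c,q,round(d['conf'],2),np.round(d['point'],4))
E
python3 - <<'E'
from h import *
s=observe();print(s['time_s'],s['position'],s['tool_rot'],s['ft_force'],s['grip_width'])
ims=[]
for c in("scene","top"):
    d=get_image(c);cv2.imwrite(f'pics/{c}0.png',d['img']);print(c,d['eye'],d['rotation'],d['camera_matrix'])
    for q in("keg","lid","crank_axis","crank_grip","tab","glass_a","bottle_a","votive"): lm(c,q)
E
```

```text
0.0 [0.17537848 0.52098476 0.23073129] [[-9.47714001e-01  3.19120158e-01 -7.05718523e-04]
 [ 3.19120818e-01  9.47713246e-01 -1.22728294e-03]
 [ 2.77168069e-04 -1.38832269e-03 -9.99998998e-01]] [0.0003354  0.14915849 0.3265633 ] 0.0854204851857678
scene [ 1.50834045 -0.34772165  0.9930235 ] [[ 0.41607547  0.5797573  -0.70054456]
 [ 0.90921335 -0.27758493  0.31028645]
 [-0.01456978 -0.76604705 -0.64261936]] [[475.64493969   0.         313.52971416]
 [  0.         475.64493969 239.97766644]
 [  0.           0.           1.        ]]
scene keg 0.64 [ 0.5601 -0.0933 -0.0054]
scene lid 0.73 [ 0.56   -0.0883  0.1313]
scene lid 0.68 [ 7.061e-01  1.478e-01 -7.000e-04]
scene lid 0.67 [ 0.4153  0.355  -0.0012]
scene crank_axis 0.89 [ 0.5625 -0.0878  0.2138]
scene crank_grip 0.89 [ 0.5096 -0.2079  0.2111]
scene crank_grip 0.31 [ 5.625e-01 -9.090e-02  3.000e-04]
scene tab 0.56 [ 0.5341 -0.1569  0.237 ]
scene tab 0.4 [ 0.5066 -0.2048  0.2125]
scene glass_a 0.85 [ 5.159e-01  1.923e-01 -4.000e-04]
scene glass_a 0.66 [ 0.5623 -0.0935 -0.0023]
scene bottle_a 0.79 [ 0.6519 -0.3386  0.0013]
scene bottle
[... 153 characters left out ...]
622] [[ 0.00433362 -0.99668904  0.08119225]
 [-0.99995928 -0.00367649  0.00824132]
 [-0.00791553 -0.08122466 -0.99666439]] [[592.83489972   0.         321.9390692 ]
 [  0.         592.83489972 239.9026087 ]
 [  0.           0.           1.        ]]
top lid 0.91 [ 0.5615 -0.0894  0.1294]
top lid 0.74 [ 0.5069 -0.2053  0.2169]
top lid 0.7 [0.7078 0.1446 0.0016]
top crank_axis 0.72 [ 0.5579 -0.088   0.2133]
top crank_grip 0.9 [ 0.5057 -0.2055  0.2169]
top tab 0.43 [ 0.5354 -0.1602  0.2334]
top tab 0.42 [ 0.5653 -0.0888  0.1288]
top glass_a 0.68 [ 0.5151  0.186  -0.0025]
top bottle_a 0.88 [ 0.6524 -0.3359  0.0033]
top bottle_a 0.6 [ 0.7144 -0.276   0.0024]
top votive 0.81 [0.3709 0.1236 0.0012]
```

View pics/scene0.png

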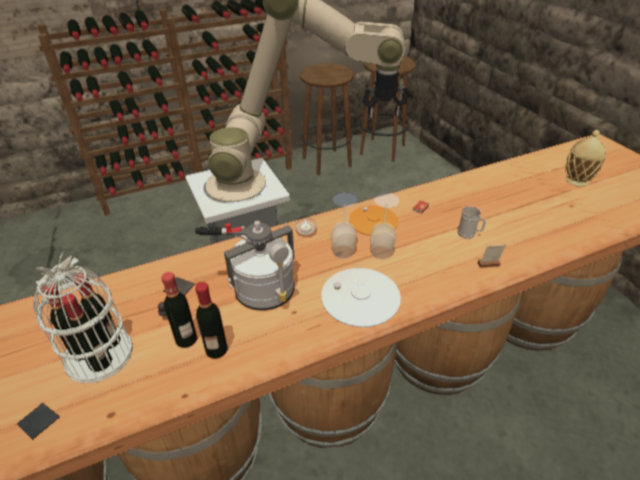

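View pics/top0.png

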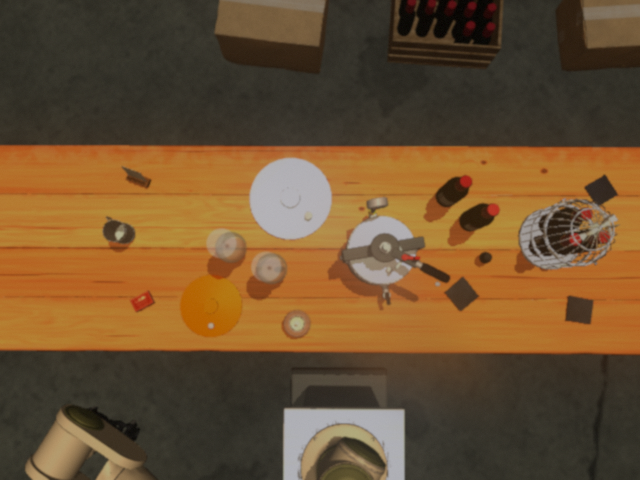

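The scene picture shows the keg at about (265,268) with the handle and red tab at (232,230). From the top it is at (382,250), with the handle running out to (447,278).

Lid candidates in the top view are the grey lid on the keg (380,250), the large white disc (290,198) and the orange disc (210,305). The lid on the keg fits: it isn't orange, it is smaller than the white disc, and it lies under the crossbar. I'll confirm that in a crop.

```bash
python3 - <<'E'
from h import *
a=cv2.imread('pics/scene0.png')[195:315,185:345];b=cv2.imread('pics/top0.png')[190:310,330:470]
cv2.imwrite('pics/crop1.png',np.hstack([cv2.resize(a,(400,400*120//160*1)) ,cv2.resize(b,(350,300))]))
for k in range(2):
  for c in("scene","top"):
    get_image(c)
    for q in("crank_axis","crank_grip","tab"): lm(c,q,1)
for q in("crank_axis","crank_grip","tab"):lm
E
```

```text
scene crank_axis 0.96 [ 0.5643 -0.0895  0.217 ]
scene crank_grip 0.86 [ 0.5071 -0.2035  0.212 ]
scene tab 0.51 [ 0.5362 -0.1552  0.2349]
top crank_axis 0.67 [ 0.56   -0.0855  0.2152]
top crank_grip 0.64 [ 0.5047 -0.2037  0.2167]
top tab 0.47 [ 0.5383 -0.1618  0.2323]
scene crank_axis 0.84 [ 0.5647 -0.0885  0.2151]
scene crank_grip 0.6 [ 0.5063 -0.2044  0.214 ]
scene tab 0.49 [ 0.5385 -0.1557  0.2354]
top crank_axis 0.87 [ 0.5599 -0.0866  0.2117]
top crank_grip 0.87 [ 0.503  -0.2037  0.2159]
top tab 0.65 [ 0.5358 -0.1615  0.2324]
```

View pics/crop1.png

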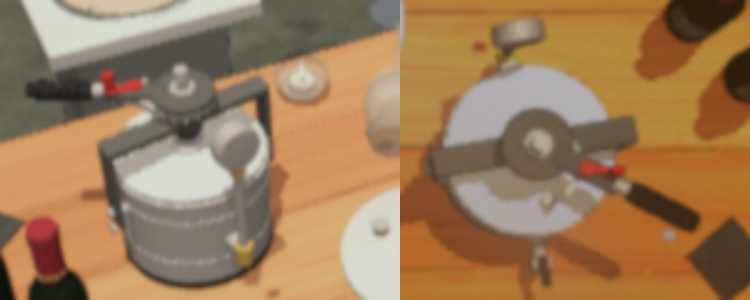

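```bash
python3 -m pendant '[[[0,0,-1],[0,0,0.56]],[[0,0,-1],[0,0,0.56]],[[0,0,-0.8],[0,0,0]]]' 0 30; python3 -m pendant '[[[-0.8,-0.59,0],[0,0,0]],[[-0.8,-0.59,0],[0,0,0]],[[-0.8,-0.59,0],[0,0,0]],[[-0.8,-0.59,0],[0,0,0]],[[-0.8,-0.59,0],[0,0,0]],[[-0.8,-0.59,0],[0,0,0]],[[-0.8,-0.59,0],[0,0,0]],[[-0.8,-0.59,0],[0,0,0]]]'; python3 -m pendant '[[[-0.8,-0.59,0],[0,0,0]],[[-0.8,-0.59,0],[0,0,0]],[[-0.8,-0.59,0],[0,0,0]],[[-0.8,-0.59,0],[0,0,0]],[[-0.8,-0.59,0],[0,0,0]],[[-0.8,-0.59,0],[0,0,0]],[[-0.8,-0.59,0],[0,0,0]],[[-0.8,-0.59,0],[0,0,0]]]'
```

```text
time_s: 2.08
position: [0.1755, 0.5212, 0.345]
tool_rot: [[-0.912, 0.411, 0.001], [0.411, 0.912, 0.001], [-0.0, 0.001, -1.0]]
ft_force: [-0.1, 1.0, -0.1]
grip_width: 0.0322
gripper_force: 0.0
time_s: 3.08
position: [0.332, 0.2429, 0.3435]
tool_rot: [[-0.912, 0.41, 0.0], [0.41, 0.912, 0.0], [-0.0, 0.0, -1.0]]
ft_force: [0.4, -0.3, -0.3]
grip_width: 0.0002
gripper_force: 0.0
time_s: 4.08
position: [0.4881, -0.0344, 0.3434]
tool_rot: [[-0.912, 0.41, 0.0], [0.41, 0.912, -0.0], [-0.0, 0.0, -1.0]]
ft_force: [0.0, 0.3, -0.2]
grip_width: -0.0001
gripper_force: 0.0
```

The crop shows the lid under the crossbar, with the red tab at (600,170) leaning to the counter-clockwise side of the handle. I'll go beside the tab on that side.

```bash
python3 -m pendant '[[[-0.76,-0.59,0],[0,0,0.15]],[[-0.76,-0.59,0],[0,0,0.15]],[[-0.76,-0.59,0],[0,0,0]],[[-0.76,-0.59,0],[0,0,0]],[[0,0,0.9],[0,0,0]],[[0,0,0.9],[0,0,0]],[[0,0,0.9],[0,0,0]],[[0,0,0.18],[0,0,0]]]'; python3 - <<'E'
from h import *
print(observe()['ft_force'],observe()['position'])
ims=[]
for c in("scene","top"):
    d=get_image(c); P=np.array([.5452,-.1585,.23])
    p=d['camera_matrix']@d['rotation'].T@(P-d['eye']);u,v=(p[:2]/p[2]).astype(int)
    ims.append(cv2.resize(d['img'][v-40:v+40,u-53:u+53],(400,300),interpolation=cv2.INTER_CUBIC))
    for q in("crank_axis","crank_grip","tab"): lm(c,q,1)
cv2.imwrite('pics/c2.png',np.hstack(ims))
E
```

```text
time_s: 5.08
position: [0.5569, -0.1699, 0.2262]
tool_rot: [[-0.901, 0.434, -0.004], [0.434, 0.901, 0.002], [0.004, 0.0, -1.0]]
ft_force: [-0.1, -0.2, 0.2]
grip_width: 0.0
gripper_force: 0.0
[-0.13790936 -0.16630292  0.15089435] [ 0.55688744 -0.16988491  0.22622702]
scene crank_axis 0.65 [ 0.563  -0.0893  0.2127]
scene crank_grip 0.95 [ 0.5072 -0.2071  0.214 ]
scene tab 0.65 [ 0.5366 -0.1556  0.2366]
top crank_axis 0.64 [ 0.5611 -0.0891  0.2122]
top crank_grip 0.86 [ 0.5051 -0.2037  0.218 ]
top tab 0.57 [ 0.5329 -0.1611  0.2313]
```

View pics/c2.png

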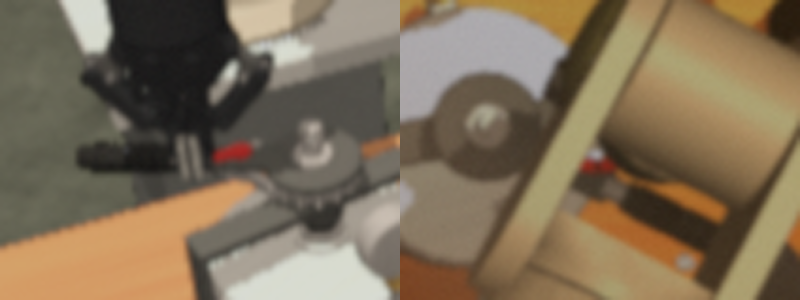

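In the left crop the shut fingers (190,150) stand just on the counter-clockwise side of the red tab (235,153). Next I push the tab over.

```bash
python3 -m pendant '[[[0.1,0,0],[0,0,0]],[[0.1,0,0],[0,0,0]],[[0.1,0,0],[0,0,0]]]';python3 -m pendant '[[[0.1,0,0],[0,0,0]],[[0.1,0,0],[0,0,0]]]';python3 -m pendant '[[[0.08,0,0],[0,0,0]],[[0,0,0],[0,0,0]]]'; python3 - <<'E'
from h import *
ims=[]
for c in("scene","top"):
    d=get_image(c); P=np.array([.5452,-.1585,.23])
    p=d['camera_matrix']@d['rotation'].T@(P-d['eye']);u,v=(p[:2]/p[2]).astype(int)
    ims.append(cv2.resize(d['img'][v-40:v+40,u-53:u+53],(400,300),interpolation=cv2.INTER_CUBIC))
    for q in("crank_axis","crank_grip","tab"): lm(c,q,1)
cv2.imwrite('pics/c3.png',np.hstack(ims))
E
```

```text
time_s: 5.85
position: [0.5466, -0.165, 0.2283]
tool_rot: [[-0.901, 0.434, 0.0], [0.434, 0.901, -0.0], [-0.001, -0.0, -1.0]]
ft_force: [0.3, -1.2, 0.2]
grip_width: 0.0003
gripper_force: 0.4
time_s: 6.1
position: [0.5392, -0.1613, 0.2281]
tool_rot: [[-0.901, 0.434, -0.0], [0.434, 0.901, 0.0], [0.0, 0.0, -1.0]]
ft_force: [0.0, 0.0, -0.1]
grip_width: -0.0002
gripper_force: 0.0
time_s: 6.35
position: [0.5365, -0.16, 0.2282]
tool_rot: [[-0.901, 0.434, -0.0], [0.434, 0.901, 0.0], [0.0, 0.0, -1.0]]
ft_force: [0.3, 0.2, 0.6]
grip_width: -0.0001
gripper_force: 0.0
scene crank_grip 0.79 [ 0.5067 -0.2045  0.2156]
scene tab 0.49 [ 0.5188 -0.1486  0.2329]
top crank_axis 0.67 [ 0.5595 -0.0897  0.2179]
top crank_grip 0.7 [ 0.5035 -0.205   0.2156]
```

View pics/c3.png

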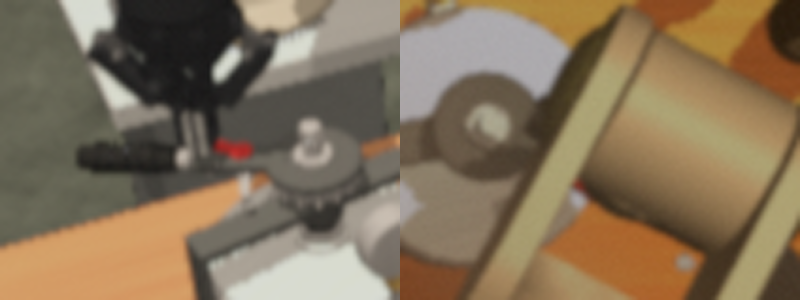

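The tab has flipped: in the left crop the red fin is at (235,148), and the network puts it 13 mm to the clockwise side. The handle hasn't moved. Now I bring the fingers beside the grip, on its counter-clockwise side.

```bash
python3 -m pendant '[[[-0.3,0,-0.1],[0,0,0]],[[-0.35,0,0],[0,0,0]],[[0,-0.7,0],[0,0,0]],[[0,-0.65,0],[0,0,0]],[[0,0,0.5],[0,0,0]],[[0,0,0.43],[0,0,0]],[[0,0,0],[0,0,0]]]'; python3 -m pendant '[[[0.1,0,0],[0,0,0]],[[0.1,0,0],[0,0,0]],[[0,0,0],[0,0,0]]]'
```

```text
time_s: 7.62
position: [0.5363, -0.2199, 0.1939]
tool_rot: [[-0.901, 0.434, -0.002], [0.434, 0.901, 0.001], [0.003, 0.0, -1.0]]
ft_force: [0.3, 0.3, -0.3]
grip_width: 0.0001
gripper_force: 0.0
time_s: 8.0
position: [0.5294, -0.2165, 0.1955]
tool_rot: [[-0.901, 0.434, 0.001], [0.434, 0.901, -0.001], [-0.001, -0.0, -1.0]]
ft_force: [-0.4, 0.3, 0.2]
grip_width: -0.0
gripper_force: 0.0
```

```bash
cat > t.py <<'E'
from h import *
s=observe();C=np.array([.5620,-.0883]);r=s['position'][:2]-C;R=s['tool_rot']
f=-s['ft_force'][:2];cw=-(r[0]*f[1]-r[1]*f[0])
print('T',round(s['time_s'],2),'ang',round(np.degrees(np.arctan2(r[1],r[0]))%360,1),'r',round(np.hypot(*r),4),'z',round(s['position'][2],3),'torque/0.13',round(cw/.13,2),'f tool',np.round(R.T@s['ft_force'],2),'yaw_y',round(np.degrees(np.arctan2(R[1,1],R[0,1])),1),'q6',round(s['q'][5]))
E
python3 -m pendant '[[[0.285,-0.035,0],[0,0,1]],[[0.285,-0.035,0],[0,0,1]],[[0.285,-0.035,0],[0,0,1]],[[0.285,-0.035,0],[0,0,1]]]' >/dev/null; python3 t.py;  python3 -m pendant '[[[0.285,-0.035,0],[0,0,1]],[[0.285,-0.035,0],[0,0,1]]]' >/dev/null; python3 t.py;  python3 -m pendant '[[[0.285,-0.035,0],[0,0,1]],[[0.285,-0.035,0],[0,0,1]]]' >/dev/null; python3 t.py
```

```text
T 8.5 ang 236.3 r 0.1316 z 0.196 torque/0.13 7.5 f tool [-7.99 -1.95  3.11] yaw_y 44.1 q6 -79
T 8.75 ang 226.4 r 0.1312 z 0.196 torque/0.13 9.01 f tool [-10.06  -4.27   2.29] yaw_y 34.1 q6 -69
T 9.0 ang 216.3 r 0.1302 z 0.196 torque/0.13 6.96 f tool [-8.25 -5.28  0.43] yaw_y 24.1 q6 -58
```

```bash
python3 -m pendant '[[[0.142,-0.02,0],[0,0,0.5]],[[0.142,-0.02,0],[0,0,0.5]]]' >/dev/null; python3 t.py;  python3 -m pendant '[[[0.142,-0.02,0],[0,0,0.5]],[[0.142,-0.02,0],[0,0,0.5]]]' >/dev/null; python3 t.py;  python3 -m pendant '[[[0.142,-0.02,0],[0,0,0.5]],[[0.142,-0.02,0],[0,0,0.5]]]' >/dev/null; python3 t.py
```

```text
T 9.25 ang 211.2 r 0.1298 z 0.196 torque/0.13 6.49 f tool [-8.13 -7.   -0.89] yaw_y 19.2 q6 -52
T 9.5 ang 206.1 r 0.1292 z 0.196 torque/0.13 7.93 f tool [-9.23 -5.11 -1.18] yaw_y 14.2 q6 -47
T 9.75 ang 201.0 r 0.1289 z 0.196 torque/0.13 8.47 f tool [-10.    -6.1   -1.66] yaw_y 9.2 q6 -41
```

```bash
sed -i "s/r=s\['position'\]\[:2\]-C;R=s\['tool_rot'\]/R=s['tool_rot'];r=s['position'][:2]+.011*R[:2,0]-C/" t.py
python3 -m pendant '[[[0.142,-0.03,0],[0,0,0.5]]]' >/dev/null; python3 t.py;  python3 -m pendant '[[[0.142,-0.03,0],[0,0,0.5]]]' >/dev/null; python3 t.py;  python3 -m pendant '[[[0.142,-0.03,0],[0,0,0.5]]]' >/dev/null; python3 t.py;python3 -m pendant '[[[0.142,-0.03,0],[0,0,0.5]]]' >/dev/null; python3 t.py
```

```text
T 9.88 ang 193.5 r 0.1272 z 0.196 torque/0.13 9.32 f tool [-10.12  -4.35  -1.59] yaw_y 6.7 q6 -38
T 10.0 ang 191.0 r 0.1272 z 0.196 torque/0.13 9.35 f tool [-9.93 -2.48 -1.36] yaw_y 4.2 q6 -35
T 10.12 ang 188.4 r 0.1272 z 0.196 torque/0.13 9.8 f tool [-10.13  -0.26  -0.58] yaw_y 1.7 q6 -32
T 10.25 ang 185.9 r 0.1272 z 0.196 torque/0.13 10.05 f tool [-10.31   0.27  -0.17] yaw_y -0.8 q6 -29
```

```bash
python3 -m pendant '[[[0.142,-0.022,0],[0,0,0.5]]]' >/dev/null; python3 t.py;  python3 -m pendant '[[[0.142,-0.022,0],[0,0,0.5]]]' >/dev/null; python3 t.py;  python3 -m pendant '[[[0.142,-0.022,0],[0,0,0.5]]]' >/dev/null; python3 t.py;python3 -m pendant '[[[0.142,-0.022,0],[0,0,0.5]]]' >/dev/null; python3 t.py
```

```text
T 10.38 ang 183.3 r 0.1271 z 0.196 torque/0.13 10.46 f tool [-10.84  -0.64  -0.61] yaw_y -3.3 q6 -26
T 10.5 ang 180.8 r 0.1271 z 0.196 torque/0.13 10.49 f tool [-10.81  -0.02  -0.76] yaw_y -5.8 q6 -22
T 10.62 ang 178.2 r 0.1271 z 0.196 torque/0.13 10.78 f tool [-11.2   -0.88  -0.68] yaw_y -8.3 q6 -19
T 10.75 ang 175.6 r 0.1271 z 0.196 torque/0.13 11.52 f tool [-12.02  -1.22  -2.32] yaw_y -10.8 q6 -16
```

```bash
python3 -m pendant '[[[0.142,-0.022,0],[0,0,0.5]]]' >/dev/null; python3 t.py;  python3 -m pendant '[[[0.142,-0.022,0],[0,0,0.5]]]' >/dev/null; python3 t.py; python3 -m pendant '[[[0.1,-0.015,0],[0,0,0.35]]]' >/dev/null; python3 t.py; python3 -m pendant '[[[0,0,0],[0,0,0]]]' >/dev/null; python3 t.py
```

```text
T 10.88 ang 173.1 r 0.127 z 0.196 torque/0.13 11.68 f tool [-12.15  -0.95  -2.63] yaw_y -13.3 q6 -13
T 11.0 ang 170.5 r 0.127 z 0.196 torque/0.13 11.65 f tool [-12.19  -1.57  -3.12] yaw_y -15.8 q6 -10
T 11.12 ang 168.7 r 0.127 z 0.196 torque/0.13 12.86 f tool [-13.44  -1.64  -3.52] yaw_y -17.5 q6 -7
T 11.25 ang 168.6 r 0.127 z 0.196 torque/0.13 9.39 f tool [-9.75 -0.66 -2.94] yaw_y -17.5 q6 -7
```

```bash
python3 -m pendant '[[[-0.2,0,0],[0,0,0]],[[-0.5,0,0],[0,0,0]],[[-0.5,0,0],[0,0,0]],[[0,0,-0.8],[0,0,0]],[[0,0,-1],[0,0,0]],[[0,0,-1],[0,0,0]],[[0,-1,-0.5],[0,0,0]],[[0,-1,0],[0,0,0]]]'; python3 -m pendant '[[[0,-1,0],[0,0,0]],[[0,-1,0],[0,0,0]],[[0,-1,0],[0,0,0]],[[0,0,0],[0,0,0]],[[0,0,0],[0,0,0]]]'; python3 - <<'E'
from h import *
ims=[]
for c in("scene","top"):
    d=get_image(c); P=np.array([.5452,-.0885,.2])
    p=d['camera_matrix']@d['rotation'].T@(P-d['eye']);u,v=(p[:2]/p[2]).astype(int)
    ims.append(cv2.resize(d['img'][v-60:v+60,u-80:u+80],(400,300),interpolation=cv2.INTER_CUBIC))
    for q in("crank_axis","crank_grip","tab","lid","keg","votive"): lm(c,q,1)
cv2.imwrite('pics/c4.png',np.hstack(ims))
E
```

```text
time_s: 12.25
position: [0.3429, -0.0938, 0.3282]
tool_rot: [[0.3, 0.954, 0.003], [0.954, -0.3, -0.001], [-0.001, 0.003, -1.0]]
ft_force: [0.1, -0.7, -0.1]
grip_width: 0.0002
gripper_force: 0.0
time_s: 12.88
position: [0.2293, -0.0581, 0.3271]
tool_rot: [[0.3, 0.954, 0.001], [0.954, -0.3, -0.0], [-0.0, 0.001, -1.0]]
ft_force: [0.7, -0.6, 0.2]
grip_width: -0.0001
gripper_force: 0.0
scene crank_grip 0.62 [ 0.4422 -0.0589  0.2139]
scene tab 0.42 [ 0.492  -0.0577  0.2342]
scene lid 0.77 [ 7.111e-01  1.447e-01 -5.000e-04]
scene keg 0.68 [ 0.5619 -0.0921 -0.0008]
scene votive 0.89 [ 0.3765  0.1226 -0.0005]
top crank_axis 0.83 [ 0.5591 -0.0869  0.2133]
top crank_grip 0.77 [ 0.4394 -0.058   0.2158]
top tab 0.64 [ 0.4936 -0.0603  0.2309]
top lid 0.91 [ 0.7063  0.145  -0.0014]
top votive 0.77 [ 0.3743  0.1254 -0.0021]
```

View pics/c4.png

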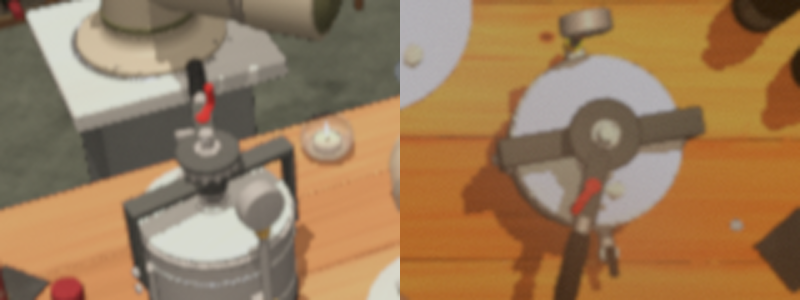

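In the last picture the handle points to (575,270) in the right half. The red tab (588,195) is on its clockwise side, the arm is clear, and nothing nearby has moved. I'm handing the job in.

```bash
python3 -c "
from rig import *
print(close_job())"
```

```text
the job is handed in; nothing more can be done
None
```

I flipped the pawl to the tightening side and ran the screw down until the grip needed about 12.2 N, which puts the foot at roughly 140 N on the lid (inferred, not measured directly). The arm was clear with nothing disturbed, and the job is handed in; no verdict came back.

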